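# Close a mended book in the screw press, crosswise and evenly

### The arm

A 6-joint arm with a two-finger parallel gripper is mounted at the origin on the work surface. World frame = base frame: x ahead of the robot, y to its left, z up, the work surface at z = 0. Lengths are in m, angles in rad, forces in N, time in s.
With the tool pointing down it reaches from about 0.35 to 0.875 m from the base axis. Payload 4.2 kg.
Tool frame: the origin (TCP) lies at the very end of the fingers, on their centre line; the grasp point (between the pads) lies 19 mm behind it; z points along the fingers, y is the line along which they close (so a half turn about z gives the same grasp; the last joint's range is limited). The gripper opens to 85 mm and grips with 20 to 120 N. Pads are 22 mm wide; open, the fingers measure 114 mm over their backs; the gripper's body (76 mm by 85 mm) begins 54 mm behind the grasp point. The pads swing forward as they close: fully open they stand 13 mm farther back than shut.
Start: joints at [-0.853, 0.385, 0.008, 0, -1.194, -0.259], TCP at [0.277, -0.56, 0.231] pointing down, gripper open.
Joint ranges: [-3.14, 3.14], [-1.21, 2.06], [-1.07, 1.41], [-3.16, 2.05], [-2.99, -0.16], [-3.1, 3.1]. Speed limits (rad/s): [2.79, 2.79, 3.14, 3.14, 3.14, 3.14].

### API

Orientations are given as a rotation vector (axis times angle).
In Python, from plant import arm gives the robot as it stands.
- The arm moves only by the tool play_rows, never from a script. Its argument "rows" is text: rows parted by semicolons, each of 7 numbers parted by spaces: the shift along the world's x, y, z in mm, then the turn, a rotation vector about the world's x, y, z in rad, then the opening, from 0 (shut) to 1 (fully open). A call has 1 to 12 rows; each row shifts and turns the commanded pose from where the row before left it; what a row does not reach is not made up. A row lasts 1/10 s, in which the tool goes at most 50 mm and 8.59 degrees, less where a joint would pass 70% of its speed; a pose out of reach is approached as far as the arm can. A call is refused whole if a number of a shift passes 50 or a number of a turn 0.15, either way. A call with a gripper value outside its range is refused whole. The fingers move at their own pace and stop on an object; "force" is the grip in N (left out, the last holds). Time passes only in rows, so rows that do not move let the fingers close. It gives the time, the measured TCP pose, the force, the opening and the grip force at its end, in the units of the state.
- arm.get_obs(): the state, without advancing time (a new reading comes with each control period).
- arm.grab_frame(name): name is "side" or "top"; returns the picture (400x640x3 uint8, red, green, blue); there is no depth.
- arm.get_calibration(name): a dict with "K" (3x3 intrinsics, pixels), "extrinsics" (4x4, takes a point from world to camera coordinates). Camera axes: x right, y up, looking along -z (the intrinsics and any distortion apply to the point x, -y, -z); pixel columns grow to the right and rows downward; lengths in m; the calibration is good to about 2 mm. A picture is of the moment at which its call begins. get_calibration takes no time and is no camera call.
- arm.finish_job(): hands the job in; it is judged then, once.
The state is a dict: "t": time; "joint_positions": joint angles; "joint_velocities": joint speeds; "joint_torque": joint torques, N m; "ee_pos": TCP position; "tool_rot": TCP orientation; "contact_force": force on the tool from outside, world axes, zero at the start; "torque": the same for the moment, N m; "finger_gap": finger opening in m; "gripper_force": force on a finger pad.
Only numpy, scipy, OpenCV 4.12 (cv2) and the standard library are available. Lean on these libraries where they do the work, as an engineer would, in place of code of your own. Each camera call takes 0.05 s, during which the arm holds its last target. There are 200 camera calls.

### The job

The mended book lies in the little screw press on the desk: tighten the four clamp knobs with the red grips (clockwise) in crosswise order, always going from one knob to the one diagonally opposite before the other two. On a first round bring all four just snug against the board, none of them hard while another is still loose; on a second round, crosswise again, make all four firmly and about equally tight by feel (about 0.35 N m on each knob), without ever overtightening one. Let go of the knobs at the end, and leave the mug, pencil case, marker and eraser where they are.

Things in the scene. Friction and masses are not known exactly. Their poses are not given: they have to be found in the camera images.
- press: small book press, fixed to the desk: wooden base 170 x 260 x 14 mm; four posts and two steel straps along its y axis, at x = -60 and +60 mm (32 mm wide, tops 86 mm above the desk), carry four knobs with red grips; going round: a, b, c, d, so a is diagonally opposite c, and b opposite d. Origin at the centre of the base's underside; x away from the robot, y left, z up
- stack: what is pressed: felt pad on the press's base, under the blue book (104 x 154 mm, 28 mm thick plus a hidden 0 to 0.8 mm) and the wooden upper board (170 x 206 x 12 mm). Origin at the felt's underside, never moves. Just snug = 5 to 9 N from a knob; firm = about 18 N (11 to 27 N will do); over 34 N damages the book
- knob_a: knob at the press's (-60, +80) mm. All knobs alike: dark disc 48 mm across, 8 mm thick, and on it a red square grip 26 x 26 mm, from 8 to 39 mm above the knob's origin (its mid-height 24 mm; keep the fingertips above the disc). Origin on the turning axis at the disc's underside, 87 mm above the desk; z up, x and y square to the grip's faces when let go
- knob_b: knob at (+60, +80) mm, as knob_a. To tighten, turn clockwise seen from above (yaw falls); the knob stays at its height and its screw comes down out of it, 2.5 mm per rad, to press a rubber foot on the board. It starts with a hidden clearance, different for each knob and each time, that takes 0.1 to 1.05 rad to close; one hold of up to 1.4 rad always reaches snug
- knob_c: knob at (+60, -80) mm, as knob_a. Torque: 0.08 N m while loose; with the foot on the board, 0.016 N m more per N of clamp force, 0.4 to 0.5 N m per rad of grip turn: just snug 0.16 to 0.22 N m, firm 0.35 N m, 0.6 is too much. The red grip drives the disc through a torsion spring (1.5 N m per rad): let go, it springs back, but disc and screw stay
- knob_d: knob at (-60, -80) mm, as knob_a; this pose and the others' is that of the dark disc. The torque of the last turn can be read while holding still, thanks to the spring. Tightening one knob eases the force of its two neighbours by 1 or 2 N and adds a little to the opposite one; the board sinks under 1 mm
- mug: white ceramic mug, 76 mm across, 90 mm high, left (+y side) of the press; origin at the centre of its underside. Leave it
- pencil_case: blue pencil case 190 x 60 x 45 mm, right (-y side) of the press; origin at the centre of its underside. Leave it
- marker: grey and black marker pen 130 mm long, 16 mm thick, beyond the press; origin under its middle. Leave it
- eraser: white eraser with blue sleeve 22 x 50 x 13 mm, on the robot's side of the press; origin at the centre of its underside. Leave it

How it is judged:
On the way:
1. all four knobs are just snug, none hard yet: each presses on the stack with 3 to 13 N (contact force between knob_a and stack between 3 and 13 N and contact force between knob_b and stack between 3 and 13 N and contact force between knob_c and stack between 3 and 13 N and contact force between knob_d and stack between 3 and 13 N), for 0.2 s.
At the end, for the whole second after the job is handed in: each of the four knobs, let go, presses on the stack with 11 to 27 N (firm and about equal) (contact force between knob_a and stack between 11 and 27 N and contact force between knob_b and stack between 11 and 27 N and contact force between knob_c and stack between 11 and 27 N and contact force between knob_d and stack between 11 and 27 N); the robot touches nothing.
It fails at once if a knob is overtightened: over 34 N on the stack (contact force between any of knob_a, knob_b, knob_c, knob_d and stack above 34 N).
It fails at once if a knob is tightened hard (over 13 N) while another is still loose (under 1 N) (contact force between any of knob_a, knob_b, knob_c, knob_d and stack above 13 N and contact force between any of knob_a, knob_b, knob_c, knob_d and stack below 1 N).
It fails at once if not crosswise on the first round: two neighbouring knobs are snug (over 3 N) while the other two are loose (under 0.8 N) ((contact force between each of knob_a, knob_b and stack above 3 N and contact force between each of knob_c, knob_d and stack below 0.8 N) or (contact force between each of knob_b, knob_c and stack above 3 N and contact force between each of knob_a, knob_d and stack below 0.8 N) or (contact force between each of knob_c, knob_d and stack above 3 N and contact force between each of knob_a, knob_b and stack below 0.8 N) or (contact force between each of knob_d, knob_a and stack above 3 N and contact force between each of knob_b, knob_c and stack below 0.8 N)).
It fails at once if not crosswise on the second round: two neighbouring knobs are firm (over 14.5 N) while the other two are only snug (under 9 N) ((contact force between each of knob_a, knob_b and stack above 14.5 N and contact force between each of knob_c, knob_d and stack below 9 N) or (contact force between each of knob_b, knob_c and stack above 14.5 N and contact force between each of knob_a, knob_d and stack below 9 N) or (contact force between each of knob_c, knob_d and stack above 14.5 N and contact force between each of knob_a, knob_b and stack below 9 N) or (contact force between each of knob_d, knob_a and stack above 14.5 N and contact force between each of knob_b, knob_c and stack below 9 N)).
It fails at once if the mug, pencil case, marker or eraser is moved by more than 20 mm (distance of any of mug, pencil_case, marker, eraser from where it was at the start of the episode above 0.02 m).
It also fails if it takes over 72 s, if anything falls off the work surface, if the arm or the gripper's body presses on something with over 40 N, if the wrist force passes 120 N, or if a joint passes its speed limit or range.

## Working session

There is one attempt and no reset: what is moved stays moved. The work goes in short steps, Python scripts to look and compute and a tool call to move; the robot and the scene stay as the last step left them, time stands still between calls to the robot, and variables do not carry over. Pictures are saved under pics/ and viewed, at most 10 in all, crops included, and the job is handed in when it is done.

Besides the shell and the picture viewer there is one more tool, called after "Request:" as name(argument=value, ...) on one line, values as JSON. play_rows: Moves the arm, as the interface text tells. Its arguments: {"type":"object","properties":{"rows":{"type":"string"},"force":{"type":"number"}},"required":["rows"]}

```bash
mkdir -p pics
python3 - <<'E'
from plant import arm
import cv2
for n in("top","side"):
    cv2.imwrite(f"pics/{n}0.png",arm.grab_frame(n)[:,:,::-1]); c=arm.get_calibration(n); print(n,c)
print(arm.get_obs())
E
```

```text
top {'K': array([[460.06009037,   0.        , 323.31358565],
       [  0.        , 460.06009037, 206.21805099],
       [  0.        ,   0.        ,   1.        ]]), 'extrinsics': array([[ 0.02242511, -0.9996396 , -0.01475752,  0.03705027],
       [ 0.99788976,  0.02148127,  0.06127458, -0.59299158],
       [-0.06093549, -0.01610047,  0.99801184, -1.05012336],
       [ 0.        ,  0.        ,  0.        ,  1.        ]])}
side {'K': array([[458.80121468,   0.        , 315.30357975],
       [  0.        , 458.80121468, 198.11938202],
       [  0.        ,   0.        ,   1.        ]]), 'extrinsics': array([[-0.99955596, -0.0197864 , -0.02227961,  0.58312525],
       [-0.00469815, -0.63370025,  0.77356442, -0.05083999],
       [-0.02942465,  0.7733256 ,  0.6333259 , -1.00821847],
       [ 0.        ,  0.        ,  0.        ,  1.        ]])}
{'t': 0.1, 'joint_positions': array([-8.53394933e-01,  3.85505180e-01,  6.74829194e-03, -4.10945930e-04,
       -1.19401698e+00, -2.58606338e-01]), 'joint_velocities': array([-0.00064811, -0.00157924,  0.00251303,  0.00176557,  0.0010798 ,
       -0.00054854]), 'joint_torque': array([-5.81719578e-04, -3.93319917e+01,  1.88930690e+01,  4.19795528e+00,
       -2.60995963e-03,  1.00645866e-05]), 'ee_pos': array([ 0.27656995, -0.55988769,  0.23031359]), 'tool_rot': array([ 7.14003237e-01, -3.05877248e+00, -3.02447076e-03]), 'contact_force': array([-0.0707295 ,  0.19691961, -0.23881049]), 'torque': array([-0.0286137 , -0.00063448,  0.02985666]), 'gripper_force': 0.0, 'finger_gap': 0.08561406094073125}
```

View pics/top0.png

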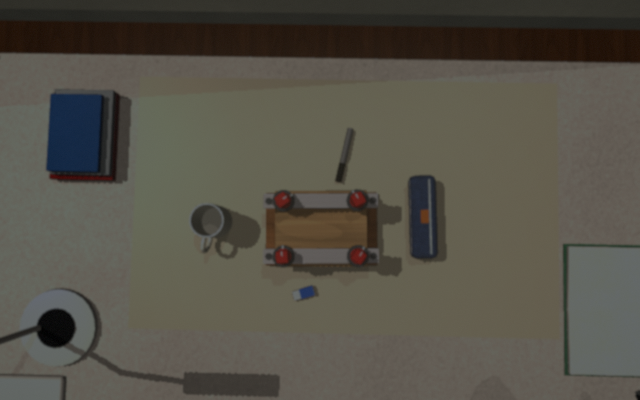

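View pics/side0.png

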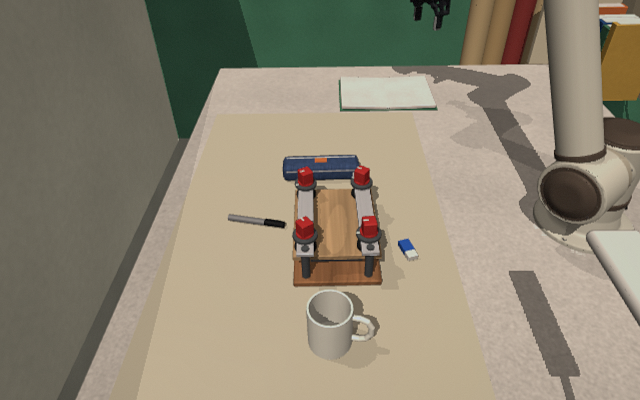

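Top view: the press is centred near (321,229), with red grips at about (283,200), (358,200), (283,256) and (359,256). Side view: grips at (305,178), (362,175), (305,228) and (369,227). I need enlarged crops to read the grip yaws.

Run:
```python
import cv2,numpy as np
t=cv2.imread("pics/top0.png");s=cv2.imread("pics/side0.png")
def c(im,u,v,r=20,w=400): return cv2.convertScaleAbs(cv2.resize(im[v-r:v+r,u-r:u+r],(w,w),interpolation=cv2.INTER_CUBIC),alpha=1.6)
A=[(283,200),(358,200),(283,256),(359,256)]
B=[(305,178),(362,177),(305,231),(369,230)]
g=lambda im,P:np.vstack([np.hstack([c(im,*P[0],w=300),c(im,*P[1],w=300)]),np.hstack([c(im,*P[2],w=300),c(im,*P[3],w=300)])])
cv2.imwrite("pics/tc.png",g(t,A));cv2.imwrite("pics/sc.png",g(s,B))
```

```text
(no output)
```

View pics/tc.png

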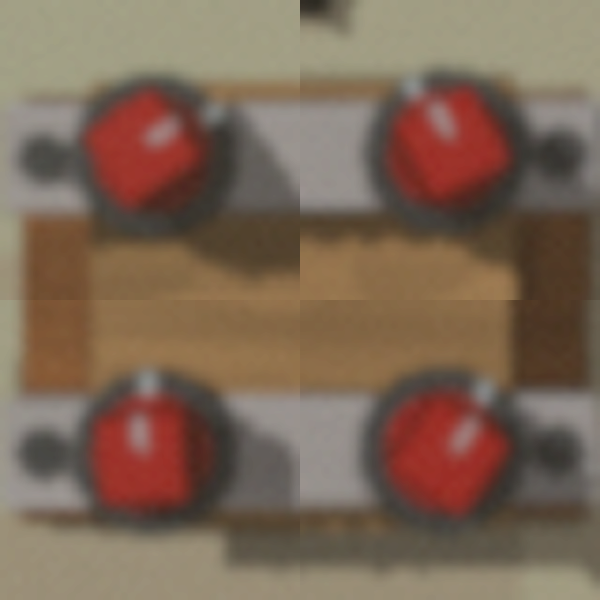

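View pics/sc.png

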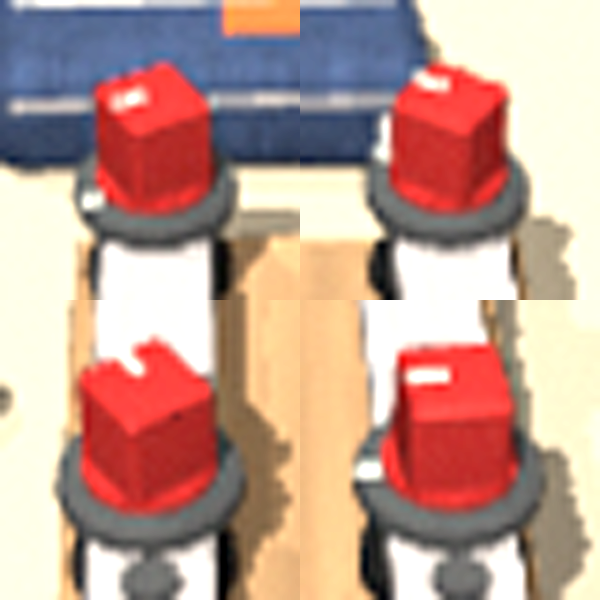

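```bash
cat > fit.py <<'E'
from plant import arm
import cv2,numpy as np
from scipy.optimize import minimize
L={'a':(-60,80),'b':(60,80),'c':(60,-80),'d':(-60,-80)}
C={n:arm.get_calibration(n) for n in("top","side")}
def proj(n,P):
    c=C[n];p=P@c["extrinsics"][:3,:3].T+c["extrinsics"][:3,3]
    q=(p*[1,-1,-1])@c["K"].T
    return q[:,:2]/q[:,2:]
S=8
M={}
for n in C:
    im=cv2.imread(f"pics/{n}0.png").astype(int);b,g,r=im[...,0],im[...,1],im[...,2]
    m=((r>60)&(r>2.2*g)&(r>2.2*b)).astype(np.uint8)
    M[n]=m
box=np.array([[sx,sy,z] for sx in(-13,13) for sy in(-13,13) for z in(8,39)],float)/1000
def cost(n,x,y,w):
    R=np.array([[np.cos(w),-np.sin(w),0],[np.sin(w),np.cos(w),0],[0,0,1]])
    uv=proj(n,box@R.T+[x,y,.087]);c0=uv.mean(0).astype(int)-20
    a=cv2.resize(M[n][c0[1]:c0[1]+40,c0[0]:c0[0]+40].astype(np.float32),None,fx=S,fy=S)>.5
    k=np.zeros((40*S,40*S),np.uint8)
    h=cv2.convexHull(np.round((uv-c0+.5)*S).astype(np.int32));cv2.fillConvexPoly(k,h,1)
    return 1-(a&(k>0)).sum()/max(1,(a|(k>0)).sum())
if __name__=="__main__":
    def pix(n,u,v,z):
        f=lambda p:((proj(n,np.array([[p[0],p[1],z]]))-[u,v])**2).sum()
        return minimize(f,[.5,0],method="Nelder-Mead").x
    top={'b':(283,200),'c':(358,200),'a':(283,256),'d':(359,256)}
    for k in 'abcd':
        p0=pix("top",*top[k],.111);out=[]
        for ns in(("top",),("side",),("top","side")):
            best=min((minimize(lambda p:sum(cost(n,p[0]/1e3,p[1]/1e3,p[2]/10) for n in ns),[p0[0]*1e3,p0[1]*1e3,w*10],method="Nelder-Mead",options=dict(initial_simplex=[[p0[0]*1e3+i,p0[1]*1e3+j,w*10+l] for i,j,l in((0,0,0),(6,0,0),(0,6,0),(0,0,3))])) for w in(-.6,-.2,.2,.6)),key=lambda r:r.fun)
            out.append((np.round(best.x*[1,1,.1],2),round(best.fun,2)))
        print(k,out)
E
python3 fit.py
```

```text
a [(array([4.7935e+02, 1.3397e+02, 7.0000e-02]), np.float64(0.29)), (array([4.7987e+02, 1.3393e+02, 2.0000e-02]), np.float64(0.15)), (array([4.7962e+02, 1.3386e+02, 4.0000e-02]), np.float64(0.44))]
b [(array([598.52, 137.64,   0.72]), np.float64(0.34)), (array([5.9888e+02, 1.3769e+02, 4.4000e-01]), np.float64(0.13)), (array([5.9952e+02, 1.3773e+02, 5.9000e-01]), np.float64(0.49))]
c [(array([ 6.0296e+02, -2.2580e+01,  5.2000e-01]), np.float64(0.23)), (array([ 6.034e+02, -2.230e+01,  3.300e-01]), np.float64(0.13)), (array([ 6.0327e+02, -2.2490e+01,  4.2000e-01]), np.float64(0.39))]
d [(array([482.75, -25.39,  -0.56]), np.float64(0.22)), (array([ 4.8422e+02, -2.5730e+01, -3.2000e-01]), np.float64(0.15)), (array([482.78, -25.57,   1.02]), np.float64(0.39))]
```

```bash
cat > sq.py <<'E'
from fit import *
def pix(n,u,v,z):
    K=C[n]["K"];E=C[n]["extrinsics"];d=np.linalg.inv(K)@[u,v,1];d=E[:3,:3].T@(d*[1,-1,-1]);o=-E[:3,:3].T@E[:3,3]
    return (o+d*(z-o[2])/d[2])[:2]*1e3
Q={'c':((305,178),(0,0),[(95,97),(165,63),(208,100),(137,138)]),'d':((362,177),(300,0),[(394,103),(440,65),(507,88),(462,136)]),
'b':((305,231),(0,300),[(82,377),(152,340),(212,385),(135,432)]),'a':((369,230),(300,300),[(402,348),(495,345),(512,408),(408,418)])}
for k,(c,o,p) in Q.items():
    w=np.array([pix("side",(u-o[0])/7.5+c[0]-20-.43,(v-o[1])/7.5+c[1]-20-.43,.126) for u,v in p])
    e=np.roll(w,-1,0)-w
    print(k,w.mean(0).round(1),np.linalg.norm(e,axis=1).round(1),(np.arctan2(e[:,1],e[:,0])%(np.pi/2)).round(2))
E
python3 sq.py
```

```text
c [603.2 -21.3] [25.  22.  26.  23.1] [0.7  0.61 0.74 0.58]
d [483.9 -24.3] [22.8 21.4 26.5 23.9] [0.92 1.01 1.02 0.85]
b [598.7 137.1] [21.5 22.6 24.6 24.1] [0.68 0.74 0.74 0.61]
a [479.4 133.6] [23.  23.1 25.5 25.4] [0.04 0.1  0.14 1.57]
```

Request:
play_rows(rows="19 48.5 -5 0 0 0.047 1;19 48.5 -5 0 0 0.047 1;19 48.5 -5 0 0 0.047 1;19 48.5 -5 0 0 0.047 1;19 48.5 -5 0 0 0.047 1;19 48.5 -5 0 0 0.047 1;19 48.5 -5 0 0 0.047 1;19 48.5 -5 0 0 0.047 1;18 48.5 -5 0 0 0.047 1;18 48.5 -5 0 0 0.047 1;18 48.5 -5 0 0 0.047 1;0 0 0 0 0 0 1", force=50)

```text
t: 1.3
ee_pos: [0.4755, -0.0453, 0.178]
tool_rot: [1.483, -2.769, -0.0]
contact_force: [-0.1, -0.7, -0.9]
finger_gap: 0.0857
gripper_force: 0.0
```

```bash
cat > rd.py <<'E'
from plant import arm
import numpy as np,sys,cv2
from scipy.spatial.transform import Rotation as R
n=int(sys.argv[1]) if len(sys.argv)>1 else 1
T=[];F=[]
for i in range(n):
    if i or n>1: im=arm.grab_frame("side")
    o=arm.get_obs();T.append(o["torque"]);F.append(o["contact_force"])
m=R.from_rotvec(o["tool_rot"]).as_matrix()
print("t",round(o["t"],2),"pos",(o["ee_pos"]*1e3).round(1),"yawY",round(np.arctan2(m[1,1],m[0,1]),3),"tilt",m[:2,2].round(3),"q6",o["joint_positions"][5].round(2),"gap",round(o["finger_gap"]*1e3,1),"gf",round(o["gripper_force"],1))
print("F",np.mean(F,0).round(2),"T",np.mean(T,0).round(3),"Tz",np.round([t[2] for t in T],3))
if len(sys.argv)>2: cv2.imwrite(sys.argv[2],cv2.resize(im[120:280,230:450],None,fx=3,fy=3)[:,:,::-1])
E
python3 rd.py 4
```

```text
t 1.5 pos [473.4 -50.2 178.4] yawY 2.546 tilt [-0.001 -0.   ] q6 -0.83 gap 85.6 gf 0.0
F [ 0.09 -0.04  0.33] T [-0.048  0.029 -0.006] Tz [-0.016 -0.02   0.036 -0.025]
```

Request:
play_rows(rows="9.6 24.5 0 0 0 0 1;0 0 -20 0 0 0 1;0 0 -30 0 0 0 1;0 0 -28 0 0 0 1;0 0 0 0 0 0 1;0 0 0 0 0 0 1")

```text
t: 2.1
ee_pos: [0.4837, -0.0263, 0.1011]
tool_rot: [1.47, -2.776, 0.001]
contact_force: [0.8, -0.1, 1.4]
finger_gap: 0.0856
gripper_force: 0.0
```

```bash
python3 rd.py 2 pics/d1.png
```

```text
t 2.2 pos [484.7 -25.6 102.3] yawY 2.546 tilt [0.003 0.   ] q6 -0.88 gap 85.2 gf 0.0
F [ 0.19 -0.06  0.43] T [0.009 0.011 0.027] Tz [0.018 0.036]
```

View pics/d1.png

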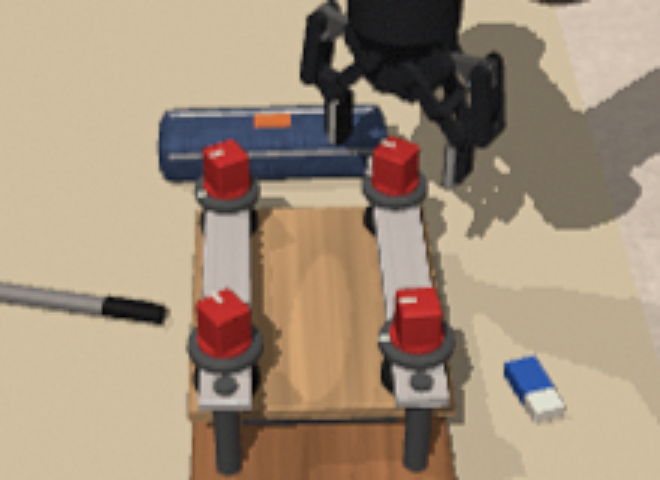

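Request:
play_rows(rows="-0.8 0 -3 0 0 0 0.15;0 0 0 0 0 0 0.15;0 0 0 0 0 0 0.15;0 0 0 0 0 0 0.15;0 0 0 0 0 0 0.15;0 0 0 0 0 0 0.15;0 0 0 0 0 0 0.15", force=50)

```text
t: 2.9
ee_pos: [0.4851, -0.0261, 0.0989]
tool_rot: [-1.473, 2.771, -0.006]
contact_force: [5.0, -7.9, 1.6]
finger_gap: 0.0248
gripper_force: 54.7
```

```bash
python3 rd.py 4
```

```text
t 3.1 pos [485.1 -26.1  98.9] yawY 2.548 tilt [ 0.005 -0.002] q6 -0.88 gap 25.0 gf 54.7
F [ 4.81 -7.88  1.11] T [-2.041 -1.103  0.022] Tz [ 0.018  0.064  0.036 -0.032]
```

Request:
play_rows(rows="0.5 -0.8 0 0 0 -0.06 0.15;0 0 0 0 0 -0.08 0.15;0 0 0 0 0 -0.08 0.15;0 0 0 0 0 -0.08 0.15;0 0 0 0 0 0 0.15")

```text
t: 3.6
ee_pos: [0.4856, -0.0265, 0.0989]
tool_rot: [-1.04, 2.96, -0.004]
contact_force: [4.3, -5.3, 1.3]
finger_gap: 0.025
gripper_force: 54.9
```

```bash
python3 rd.py 4
```

```text
t 3.8 pos [485.6 -26.5  98.9] yawY 2.248 tilt [ 0.005 -0.001] q6 -1.18 gap 25.2 gf 54.9
F [ 3.87 -5.36  1.22] T [-1.466 -1.004  0.097] Tz [0.06  0.12  0.082 0.125]
```

Request:
play_rows(rows="0.5 -0.8 0 0 0 -0.07 0.15;0 0 0 0 0 -0.07 0.15;0 0 0 0 0 -0.06 0.15;0 0 0 0 0 0 0.15")

```text
t: 4.2
ee_pos: [0.4859, -0.0268, 0.0989]
tool_rot: [-0.741, 3.048, -0.002]
contact_force: [3.2, -4.0, 3.5]
finger_gap: 0.0252
gripper_force: 55.1
```

```bash
python3 rd.py 5
```

```text
t 4.45 pos [485.9 -26.8  98.9] yawY 2.049 tilt [ 0.005 -0.   ] q6 -1.37 gap 25.0 gf 55.1
F [ 3.39 -4.25  3.04] T [-0.987 -0.973  0.071] Tz [0.079 0.086 0.026 0.08  0.086]
```

Still loose (0.07 N·m), so I'll go on in 0.2 rad steps.

Request:
play_rows(rows="0.5 -0.5 0 0 0 -0.07 0.15;0 0 0 0 0 -0.07 0.15;0 0 0 0 0 -0.06 0.15;0 0 0 0 0 0 0.15")

```text
t: 4.85
ee_pos: [0.4862, -0.0272, 0.0989]
tool_rot: [-0.435, 3.107, -0.001]
contact_force: [2.7, -3.1, 5.0]
finger_gap: 0.0252
gripper_force: 55.3
```

```bash
python3 rd.py 5
```

```text
t 5.1 pos [486.2 -27.2  98.8] yawY 1.85 tilt [ 0.004 -0.   ] q6 -1.57 gap 24.8 gf 55.4
F [ 3.47 -3.86  5.59] T [-0.914 -0.993  0.11 ] Tz [0.137 0.107 0.128 0.077 0.102]
```

Request:
play_rows(rows="0.3 -0.3 0 0 0 -0.06 0.15;0 0 0 0 0 -0.06 0.15;0 0 0 0 0 -0.05 0.15;0 0 0 0 0 0 0.15")

```text
t: 5.5
ee_pos: [0.4863, -0.0275, 0.0989]
tool_rot: [-0.17, 3.133, -0.001]
contact_force: [2.8, -4.0, 6.1]
finger_gap: 0.025
gripper_force: 55.6
```

```bash
python3 rd.py 6
```

```text
t 5.8 pos [486.3 -27.5  98.9] yawY 1.68 tilt [ 0.004 -0.   ] q6 -1.74 gap 25.1 gf 55.6
F [ 2.85 -3.93  5.93] T [-0.853 -0.891  0.129] Tz [0.154 0.089 0.109 0.144 0.105 0.172]
```

Request:
play_rows(rows="0 -0.3 0 0 0 -0.07 0.15;0 0 0 0 0 -0.07 0.15;0 0 0 0 0 0 0.15;0 0 0 0 0 0 0.15")

```text
t: 6.2
ee_pos: [0.4864, -0.0278, 0.0989]
tool_rot: [0.048, 3.137, -0.0]
contact_force: [2.3, -3.7, 5.8]
finger_gap: 0.0252
gripper_force: 55.7
```

```bash
python3 rd.py 6
```

```text
t 6.5 pos [486.4 -27.8  98.9] yawY 1.54 tilt [ 0.004 -0.   ] q6 -1.88 gap 25.1 gf 55.7
F [ 3.07 -3.77  6.05] T [-0.878 -0.94   0.149] Tz [0.108 0.18  0.14  0.169 0.183 0.115]
```

Request:
play_rows(rows="0 -0.3 0 0 0 -0.05 0.15;0 0 0 0 0 -0.05 0.15;0 0 0 0 0 0 0.15;0 0 0 0 0 0 0.15")

```text
t: 6.9
ee_pos: [0.4864, -0.028, 0.0989]
tool_rot: [0.205, 3.131, 0.0]
contact_force: [2.5, -3.4, 4.9]
finger_gap: 0.0249
gripper_force: 55.8
```

```bash
python3 rd.py 8
```

```text
t 7.3 pos [486.4 -28.   98.9] yawY 1.44 tilt [ 0.004 -0.   ] q6 -1.98 gap 25.6 gf 55.8
F [ 3.16 -3.33  5.99] T [-0.782 -0.922  0.19 ] Tz [0.228 0.178 0.199 0.185 0.168 0.169 0.206 0.189]
```

Request:
play_rows(rows="0 0 0 0 0 0 1;0 0 0 0 0 0 1;0 0 0 0 0 0 1;0 0 35 0 0 0.1 1;0 0 35 0 0 0.13 1;28.8 41 0 0 0 0.13 1;28.8 41 0 0 0 0.13 1;28.8 41 0 0 0 0.13 1;28.8 41 0 0 0 0.13 1;0 0 0 0 0 0.08 1;0 0 0 0 0 0 1;0 0 0 0 0 0 1")

```text
t: 8.5
ee_pos: [0.5986, 0.1352, 0.1668]
tool_rot: [1.068, -2.952, -0.0]
contact_force: [0.8, -0.5, 0.2]
finger_gap: 0.0856
gripper_force: 0.0
```

```bash
python3 rd.py 3 pics/b1.png
```

```text
t 8.65 pos [599.  134.7 167.8] yawY 2.265 tilt [-0.  0.] q6 -1.36 gap 85.4 gf 0.0
F [-0.12  0.14 -0.24] T [-0.029 -0.001  0.003] Tz [-0.026 -0.008  0.042]
```

View pics/b1.png

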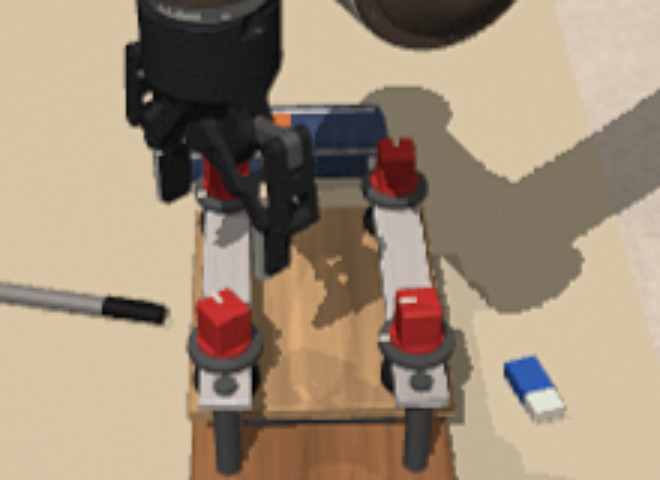

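Request:
play_rows(rows="2 1 -20 0 0 0 1;0 0 -25 0 0 0 1;0 0 -24 0 0 0 1;0 0 0 0 0 0 0.15;0 0 0 0 0 0 0.15;0 0 0 0 0 0 0.15;0 0 0 0 0 0 0.15;0 0 0 0 0 0 0.15;0 0 0 0 0 0 0.15;0 0 0 0 0 0 0.15")

```text
t: 9.65
ee_pos: [0.6024, 0.1368, 0.1005]
tool_rot: [-1.071, 2.951, -0.0]
contact_force: [-1.3, 0.3, 6.6]
finger_gap: 0.0255
gripper_force: 48.7
```

```bash
python3 rd.py 4
```

```text
t 9.85 pos [602.4 136.8 100.5] yawY 2.267 tilt [0.003 0.001] q6 -1.36 gap 25.6 gf 48.7
F [-1.17  0.18  6.59] T [ 0.03   0.435 -0.028] Tz [-0.037 -0.02  -0.034 -0.02 ]
```

Request:
play_rows(rows="0 0 0 0 0 -0.06 0.15;0 0 0 0 0 -0.08 0.15;0 0 0 0 0 -0.08 0.15;0 0 0 0 0 -0.08 0.15;0 0 0 0 0 0 0.15;0 0 0 0 0 0 0.15")

```text
t: 10.45
ee_pos: [0.6028, 0.1361, 0.1005]
tool_rot: [-0.618, 3.077, -0.001]
contact_force: [-0.6, -2.2, 5.1]
finger_gap: 0.0255
gripper_force: 48.3
```

```bash
python3 rd.py 6
```

```text
t 10.75 pos [602.8 136.1 100.5] yawY 1.968 tilt [ 0.003 -0.   ] q6 -1.66 gap 25.2 gf 48.3
F [-0.22 -2.71  5.31] T [-0.709 -0.055  0.075] Tz [0.045 0.075 0.086 0.106 0.097 0.045]
```

Request:
play_rows(rows="0 0 0 0 0 -0.07 0.15;0 0 0 0 0 -0.07 0.15;0 0 0 0 0 -0.06 0.15;0 0 0 0 0 0 0.15")

```text
t: 11.15
ee_pos: [0.6029, 0.1356, 0.1006]
tool_rot: [-0.307, 3.123, -0.002]
contact_force: [0.9, -4.5, 5.2]
finger_gap: 0.0256
gripper_force: 48.3
```

```bash
python3 rd.py 6
```

```text
t 11.45 pos [602.9 135.6 100.5] yawY 1.768 tilt [ 0.003 -0.001] q6 -1.86 gap 25.5 gf 48.3
F [ 0.86 -4.07  5.27] T [-1.175 -0.271  0.087] Tz [0.075 0.09  0.071 0.15  0.071 0.065]
```

Request:
play_rows(rows="0 -0.8 0 0 0 -0.07 0.15;0 0 0 0 0 -0.07 0.15;0 0 0 0 0 -0.06 0.15;0 0 0 0 0 0 0.15")

```text
t: 11.85
ee_pos: [0.603, 0.135, 0.1006]
tool_rot: [0.006, 3.138, -0.001]
contact_force: [2.4, -3.9, 5.0]
finger_gap: 0.0255
gripper_force: 48.1
```

```bash
python3 rd.py 6
```

```text
t 12.15 pos [603.  135.  100.5] yawY 1.568 tilt [ 0.003 -0.001] q6 -2.06 gap 25.2 gf 48.1
F [ 0.82 -4.21  5.32] T [-1.046 -0.271  0.095] Tz [0.082 0.067 0.101 0.102 0.086 0.134]
```

Request:
play_rows(rows="0 -0.6 0 0 0 -0.07 0.15;0 0 0 0 0 -0.07 0.15;0 0 0 0 0 -0.06 0.15;0 0 0 0 0 0 0.15")

```text
t: 12.55
ee_pos: [0.6029, 0.1344, 0.1006]
tool_rot: [0.319, 3.122, -0.001]
contact_force: [0.3, -4.4, 5.5]
finger_gap: 0.0256
gripper_force: 48.1
```

```bash
python3 rd.py 8
```

```text
t 12.95 pos [602.9 134.4 100.6] yawY 1.368 tilt [ 0.003 -0.001] q6 -2.26 gap 25.2 gf 48.1
F [ 0.73 -3.5   5.33] T [-1.055 -0.192  0.147] Tz [0.097 0.159 0.196 0.142 0.115 0.125 0.192 0.152]
```

Request:
play_rows(rows="0 -0.4 0 0 0 -0.05 0.15;0 0 0 0 0 -0.055 0.15;0 0 0 0 0 0 0.15;0 0 0 0 0 0 0.15")

```text
t: 13.35
ee_pos: [0.6028, 0.1341, 0.1006]
tool_rot: [0.481, 3.101, -0.001]
contact_force: [0.7, -3.7, 5.7]
finger_gap: 0.0252
gripper_force: 48.1
```

```bash
python3 rd.py 8
```

```text
t 13.75 pos [602.8 134.1 100.6] yawY 1.263 tilt [ 0.003 -0.001] q6 -2.36 gap 25.5 gf 48.1
F [ 0.32 -3.07  5.87] T [-0.94  -0.1    0.175] Tz [0.153 0.155 0.209 0.149 0.202 0.2   0.153 0.177]
```

Request:
play_rows(rows="0 0 0 0 0 0 1;0 0 0 0 0 0 1;0 0 0 0 0 0 1;0 0 35 0 0 0.1 1;0 0 35 0 0 0.14 1;-30 -1 0 0 0 0.14 1;-30 -1 0 0 0 0.14 1;-30 -1 0 0 0 0.14 1;-30 -0.7 0 0 0 0.14 1;0 0 0 0 0 0.14 1;0 0 0 0 0 0.14 1;0 0 0 0 0 0.14 1")

```text
t: 14.95
ee_pos: [0.4811, 0.1312, 0.1687]
tool_rot: [-1.391, 2.817, 0.0]
contact_force: [-0.7, -0.0, 0.2]
finger_gap: 0.0856
gripper_force: 0.0
```

Request:
play_rows(rows="0 0 0 0 0 0.14 1;0 0 0 0 0 0.14 1;0 0 0 0 0 0.14 1;0 0 0 0 0 0.14 1;0 0 0 0 0 0.14 1;0 0 0 0 0 0.13 1;0 0 0 0 0 0 1;0 0 0 0 0 0 1")

```text
t: 15.75
ee_pos: [0.4814, 0.1311, 0.1685]
tool_rot: [2.399, -2.028, -0.0]
contact_force: [0.2, 0.3, -0.1]
finger_gap: 0.0856
gripper_force: 0.0
```

```bash
python3 rd.py 3 pics/a1.png
```

```text
t 15.9 pos [481.5 131.1 168.6] yawY -2.973 tilt [-0. -0.] q6 -0.42 gap 85.1 gf 0.0
F [-0.16 -0.26  0.11] T [ 0.012 -0.005  0.024] Tz [-0.008  0.024  0.055]
```

View pics/a1.png

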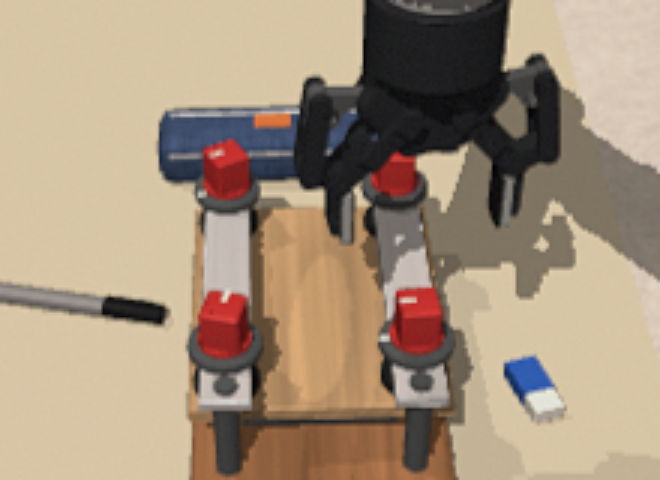

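Request:
play_rows(rows="1.5 1 -20 0 0 -0.09 1;0 0 -25 0 0 0 1;0 0 -24 0 0 0 1;0 0 0 0 0 0 0.15;0 0 0 0 0 0 0.15;0 0 0 0 0 0 0.15;0 0 0 0 0 0 0.15;0 0 0 0 0 0 0.15;0 0 0 0 0 0 0.15;0 0 0 0 0 0 0.15")

```text
t: 16.9
ee_pos: [0.4804, 0.1313, 0.1006]
tool_rot: [2.305, -2.129, -0.004]
contact_force: [-8.6, 2.0, 7.6]
finger_gap: 0.0251
gripper_force: 50.8
```

```bash
python3 rd.py 4
```

```text
t 17.1 pos [480.4 131.4 100.6] yawY -3.062 tilt [-0.005 -0.001] q6 -0.51 gap 25.4 gf 50.8
F [-8.51  1.33  7.02] T [0.375 2.482 0.017] Tz [ 0.053  0.043  0.009 -0.038]
```

Request:
play_rows(rows="0 0 0 0 0 -0.06 0.15;0 0 0 0 0 -0.08 0.15;0 0 0 0 0 -0.08 0.15;0 0 0 0 0 -0.08 0.15;0 0 0 0 0 0 0.15;0 0 0 0 0 0 0.15")

```text
t: 17.7
ee_pos: [0.4803, 0.1313, 0.1006]
tool_rot: [1.961, -2.449, -0.003]
contact_force: [-8.6, 1.0, 6.5]
finger_gap: 0.025
gripper_force: 50.9
```

```bash
python3 rd.py 6
```

```text
t 18.0 pos [480.3 131.4 100.6] yawY 2.921 tilt [-0.005 -0.001] q6 -0.81 gap 25.2 gf 50.9
F [-9.07  1.68  7.33] T [0.372 2.586 0.048] Tz [ 0.042  0.058  0.078  0.1   -0.028  0.037]
```

Request:
play_rows(rows="-1.5 0 0 0 0 -0.07 0.15;0 0 0 0 0 -0.07 0.15;0 0 0 0 0 -0.06 0.15;0 0 0 0 0 0 0.15")

```text
t: 18.4
ee_pos: [0.4802, 0.1314, 0.1006]
tool_rot: [1.708, -2.634, -0.001]
contact_force: [-6.2, -0.5, 6.0]
finger_gap: 0.0247
gripper_force: 50.7
```

```bash
python3 rd.py 6
```

```text
t 18.7 pos [480.2 131.4 100.6] yawY 2.723 tilt [-0.002 -0.001] q6 -1.01 gap 25.4 gf 50.7
F [-5.79 -0.59  5.7 ] T [-0.205  1.684  0.071] Tz [0.098 0.068 0.106 0.038 0.022 0.094]
```

Request:
play_rows(rows="-1 0 0 0 0 -0.07 0.15;0 0 0 0 0 -0.07 0.15;0 0 0 0 0 -0.06 0.15;0 0 0 0 0 0 0.15")

```text
t: 19.1
ee_pos: [0.48, 0.1314, 0.1006]
tool_rot: [1.439, -2.791, 0.001]
contact_force: [-4.2, -2.1, 5.3]
finger_gap: 0.0253
gripper_force: 50.6
```

```bash
python3 rd.py 6
```

```text
t 19.4 pos [480.1 131.5 100.6] yawY 2.524 tilt [-0.001 -0.001] q6 -1.21 gap 25.1 gf 50.7
F [-4.33 -2.12  6.1 ] T [-0.71   1.217  0.067] Tz [0.091 0.091 0.049 0.05  0.042 0.08 ]
```

Request:
play_rows(rows="-0.7 0 0 0 0 -0.07 0.15;0 0 0 0 0 -0.07 0.15;0 0 0 0 0 -0.06 0.15;0 0 0 0 0 0 0.15")

```text
t: 19.8
ee_pos: [0.4799, 0.1315, 0.1006]
tool_rot: [-1.155, 2.922, -0.001]
contact_force: [-2.2, -2.2, 5.6]
finger_gap: 0.0251
gripper_force: 50.7
```

```bash
python3 rd.py 6
```

```text
t 20.1 pos [479.9 131.5 100.6] yawY 2.325 tilt [ 0.    -0.001] q6 -1.41 gap 25.4 gf 50.7
F [-2.4  -3.12  5.39] T [-1.056  0.713  0.072] Tz [0.052 0.079 0.05  0.077 0.084 0.089]
```

Request:
play_rows(rows="-0.3 -0.5 0 0 0 -0.07 0.15;0 0 0 0 0 -0.07 0.15;0 0 0 0 0 -0.06 0.15;0 0 0 0 0 0 0.15")

```text
t: 20.5
ee_pos: [0.4799, 0.1315, 0.1006]
tool_rot: [-0.858, 3.021, -0.0]
contact_force: [-2.0, -2.3, 5.0]
finger_gap: 0.0251
gripper_force: 50.7
```

```bash
python3 rd.py 6
```

```text
t 20.8 pos [479.9 131.5 100.6] yawY 2.125 tilt [0.001 0.   ] q6 -1.61 gap 24.8 gf 50.7
F [-2.39 -1.89  5.19] T [-0.619  0.749  0.122] Tz [0.153 0.095 0.106 0.115 0.133 0.131]
```

Request:
play_rows(rows="-0.3 -0.5 0 0 0 -0.06 0.15;0 0 0 0 0 -0.06 0.15;0 0 0 0 0 -0.05 0.15;0 0 0 0 0 0 0.15;0 0 0 0 0 0 0.15")

```text
t: 21.3
ee_pos: [0.4798, 0.1315, 0.1006]
tool_rot: [-0.6, 3.082, 0.001]
contact_force: [-1.7, -1.1, 5.7]
finger_gap: 0.0251
gripper_force: 50.7
```

```bash
python3 rd.py 8
```

```text
t 21.7 pos [479.9 131.5 100.6] yawY 1.956 tilt [0.002 0.001] q6 -1.78 gap 25.5 gf 50.7
F [-2.78  0.23  5.67] T [-0.147  0.835  0.159] Tz [0.139 0.171 0.099 0.201 0.159 0.186 0.15  0.166]
```

Request:
play_rows(rows="0 0 0 0 0 -0.04 0.15;0 0 0 0 0 0 0.15;0 0 0 0 0 0 1;0 0 0 0 0 0 1;0 0 0 0 0 0 1;0 0 35 0 0 0.1 1;0 0 35 0 0 0.14 1;31.4 -39.2 0 0 0 0.14 1;31.4 -39.2 0 0 0 0.14 1;31.4 -39.2 0 0 0 0.14 1;31.4 -39.2 0 0 0 0.14 1;0 0 0 0 0 0.14 1")

```text
t: 22.9
ee_pos: [0.6007, -0.02, 0.1687]
tool_rot: [-1.839, 2.547, -0.002]
contact_force: [-0.9, -0.3, 0.3]
finger_gap: 0.0854
gripper_force: 0.0
```

Request:
play_rows(rows="0 0 0 0 0 0.14 1;0 0 0 0 0 0.14 1;0 0 0 0 0 0.14 1;0 0 0 0 0 0.14 1;0 0 0 0 0 0.14 1;0 0 0 0 0 0.14 1;0 0 0 0 0 0.14 1;0 0 0 0 0 0 1;0 0 0 0 0 0 1")

```text
t: 23.8
ee_pos: [0.5978, -0.0159, 0.1695]
tool_rot: [-2.819, 1.387, 0.0]
contact_force: [-0.0, -0.4, 0.1]
finger_gap: 0.0853
gripper_force: 0.0
```

```bash
python3 rd.py 3 pics/c1.png
```

```text
t 23.95 pos [597.8 -15.9 169.7] yawY -2.484 tilt [0. 0.] q6 0.41 gap 85.3 gf 0.0
F [-0.31 -0.48  0.06] T [0.004 0.017 0.006] Tz [-0.006  0.024  0.   ]
```

View pics/c1.png

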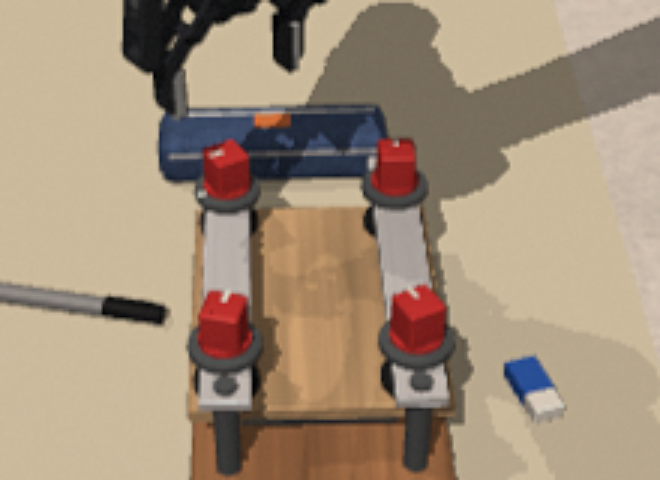

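Request:
play_rows(rows="7.5 -9 -15 0 0 -0.03 1;0 0 -29 0 0 0 1;0 0 -26 0 0 0 1;0 0 0 0 0 0 0.15;0 0 0 0 0 0 0.15;0 0 0 0 0 0 0.15;0 0 0 0 0 0 0.15;0 0 0 0 0 0 0.15;0 0 0 0 0 0 0.15;0 0 0 0 0 0 0.15")

```text
t: 24.95
ee_pos: [0.6052, -0.0259, 0.1017]
tool_rot: [2.799, -1.425, 0.002]
contact_force: [-2.8, -3.0, 6.4]
finger_gap: 0.0257
gripper_force: 48.8
```

```bash
python3 rd.py 4
```

```text
t 25.15 pos [605.2 -25.9 101.7] yawY -2.513 tilt [ 0.001 -0.001] q6 0.4 gap 25.8 gf 48.8
F [-3.   -3.68  5.58] T [-1.076  0.853 -0.083] Tz [-0.099 -0.076 -0.103 -0.055]
```

Request:
play_rows(rows="0 0 0 0 0 -0.06 0.15;0 0 0 0 0 -0.08 0.15;0 0 0 0 0 -0.08 0.15;0 0 0 0 0 -0.08 0.15;0 0 0 0 0 0 0.15;0 0 0 0 0 0 0.15")

```text
t: 25.75
ee_pos: [0.6049, -0.026, 0.1017]
tool_rot: [2.555, -1.826, 0.002]
contact_force: [-3.2, -4.2, 6.2]
finger_gap: 0.0257
gripper_force: 48.1
```

```bash
python3 rd.py 6
```

```text
t 26.05 pos [604.9 -26.  101.7] yawY -2.812 tilt [ 0.    -0.001] q6 0.1 gap 25.8 gf 48.1
F [-3.54 -4.33  5.95] T [-1.173  1.008  0.074] Tz [0.069 0.015 0.085 0.09  0.117 0.072]
```

Request:
play_rows(rows="-0.5 -0.5 0 0 0 -0.07 0.15;0 0 0 0 0 -0.07 0.15;0 0 0 0 0 -0.06 0.15;0 0 0 0 0 0 0.15")

```text
t: 26.45
ee_pos: [0.6046, -0.0261, 0.1017]
tool_rot: [2.36, -2.074, 0.002]
contact_force: [-4.4, -2.8, 6.9]
finger_gap: 0.0256
gripper_force: 48.1
```

```bash
python3 rd.py 6
```

```text
t 26.75 pos [604.6 -26.2 101.7] yawY -3.012 tilt [ 0.001 -0.001] q6 -0.1 gap 25.8 gf 48.1
F [-3.06 -2.79  6.18] T [-0.817  0.933  0.071] Tz [0.061 0.051 0.045 0.064 0.112 0.091]
```

Request:
play_rows(rows="-0.5 -0.5 0 0 0 -0.07 0.15;0 0 0 0 0 -0.07 0.15;0 0 0 0 0 -0.06 0.15;0 0 0 0 0 0 0.15")

```text
t: 27.15
ee_pos: [0.6044, -0.0262, 0.1017]
tool_rot: [-2.14, 2.299, -0.002]
contact_force: [-3.3, -1.1, 6.0]
finger_gap: 0.0258
gripper_force: 48.1
```

```bash
python3 rd.py 6
```

```text
t 27.45 pos [604.4 -26.2 101.7] yawY 3.071 tilt [ 0.001 -0.   ] q6 -0.3 gap 25.6 gf 48.1
F [-2.98 -1.4   5.64] T [-0.415  0.861  0.065] Tz [0.061 0.062 0.088 0.053 0.06  0.07 ]
```

Request:
play_rows(rows="-0.5 -0.3 0 0 0 -0.07 0.15;0 0 0 0 0 -0.07 0.15;0 0 0 0 0 -0.06 0.15;0 0 0 0 0 0 0.15")

```text
t: 27.85
ee_pos: [0.6041, -0.0262, 0.1017]
tool_rot: [-1.9, 2.5, -0.002]
contact_force: [-3.9, 0.2, 5.2]
finger_gap: 0.0256
gripper_force: 48.1
```

```bash
python3 rd.py 6
```

```text
t 28.15 pos [604.1 -26.2 101.7] yawY 2.871 tilt [0.002 0.   ] q6 -0.49 gap 25.8 gf 48.1
F [-2.56 -0.89  5.74] T [-0.156  0.777  0.09 ] Tz [0.072 0.09  0.088 0.096 0.046 0.146]
```

Request:
play_rows(rows="-0.5 0 0 0 0 -0.07 0.15;0 0 0 0 0 -0.07 0.15;0 0 0 0 0 -0.06 0.15;0 0 0 0 0 0 0.15")

```text
t: 28.55
ee_pos: [0.6038, -0.0261, 0.1017]
tool_rot: [-1.641, 2.676, -0.002]
contact_force: [-1.9, -1.6, 5.8]
finger_gap: 0.0257
gripper_force: 47.8
```

```bash
python3 rd.py 6
```

```text
t 28.85 pos [603.8 -26.1 101.7] yawY 2.672 tilt [0.002 0.   ] q6 -0.69 gap 25.7 gf 47.8
F [-2.17 -0.33  5.6 ] T [-0.16   0.668  0.13 ] Tz [0.044 0.209 0.17  0.119 0.097 0.143]
```

Request:
play_rows(rows="0 0 0 0 0 -0.07 0.15;0 0 0 0 0 -0.06 0.15;0 0 0 0 0 0 0.15;0 0 0 0 0 0 0.15")

```text
t: 29.25
ee_pos: [0.6035, -0.0263, 0.1017]
tool_rot: [-1.465, 2.778, -0.002]
contact_force: [-2.7, -1.2, 5.6]
finger_gap: 0.0254
gripper_force: 48.2
```

```bash
python3 rd.py 10
```

```text
t 29.75 pos [603.4 -26.3 101.7] yawY 2.542 tilt [ 0.001 -0.   ] q6 -0.82 gap 25.6 gf 48.2
F [-2.72 -0.96  5.6 ] T [-0.28   0.878  0.153] Tz [0.159 0.116 0.185 0.191 0.143 0.131 0.154 0.156 0.15  0.143]
```

Request:
play_rows(rows="0 0 0 0 0 -0.05 0.15;0 0 0 0 0 0 0.15;0 0 0 0 0 0 0.15;0 0 0 0 0 0 0.15;-0.3 0 0 0 0 -0.07 0.15;0 0 0 0 0 -0.07 0.15;0 0 0 0 0 -0.06 0.15;0 0 0 0 0 -0.05 0.15;0 0 0 0 0 0 0.15;0 0 0 0 0 0 0.15")

```text
t: 30.75
ee_pos: [0.6031, -0.026, 0.1017]
tool_rot: [-1.035, 2.965, -0.001]
contact_force: [-3.5, -0.4, 6.5]
finger_gap: 0.0251
gripper_force: 48.1
```

```bash
python3 rd.py 6
```

```text
t 31.05 pos [603.1 -26.  101.7] yawY 2.242 tilt [0.001 0.   ] q6 -1.12 gap 25.3 gf 48.1
F [-3.45  0.55  6.37] T [0.037 0.992 0.238] Tz [0.236 0.244 0.251 0.231 0.243 0.225]
```

Request:
play_rows(rows="-0.3 0 0 0 0 -0.08 0.15;0 0 0 0 0 -0.08 0.15;0 0 0 0 0 -0.07 0.15;0 0 0 0 0 -0.05 0.15;0 0 0 0 0 0 0.15;0 0 0 0 0 0 0.15")

```text
t: 31.65
ee_pos: [0.6026, -0.0258, 0.1017]
tool_rot: [-0.611, 3.08, -0.0]
contact_force: [-4.0, 1.0, 6.9]
finger_gap: 0.0255
gripper_force: 49.6
```

```bash
python3 rd.py 6
```

```text
t 31.95 pos [602.6 -25.8 101.7] yawY 1.963 tilt [0.001 0.   ] q6 -1.4 gap 25.2 gf 49.6
F [-4.08  1.15  7.4 ] T [0.317 1.21  0.319] Tz [0.295 0.298 0.321 0.3   0.376 0.326]
```

Request:
play_rows(rows="-0.3 0 0 0 0 -0.08 0.15;0 0 0 0 0 -0.07 0.15;0 0 0 0 0 0 0.15;0 0 0 0 0 0 0.15")

```text
t: 32.35
ee_pos: [0.6025, -0.0255, 0.1018]
tool_rot: [-0.379, 3.117, 0.001]
contact_force: [-2.4, 2.1, 6.4]
finger_gap: 0.0254
gripper_force: 49.5
```

```bash
python3 rd.py 6
```

```text
t 32.65 pos [602.5 -25.5 101.8] yawY 1.813 tilt [0.002 0.   ] q6 -1.55 gap 25.1 gf 49.5
F [-3.36  2.01  6.48] T [0.554 1.153 0.363] Tz [0.334 0.344 0.378 0.376 0.36  0.384]
```

Request:
play_rows(rows="0 0 0 0 0 0 1;0 0 0 0 0 0 1;0 0 0 0 0 0 1;0 0 35 0 0 0.02 1;0 0 32 0 0 0.04 1;-24.8 31.5 0 0 0 0.04 1;-24.8 31.5 0 0 0 0.04 1;-24.8 31.5 0 0 0 0.03 1;-24.8 31.5 0 0 0 0.03 1;-24.8 31.5 0 0 0 0.02 1;0 0 0 0 0 0 1;0 0 0 0 0 0 1")

```text
t: 33.85
ee_pos: [0.4782, 0.132, 0.167]
tool_rot: [-0.719, 3.057, 0.0]
contact_force: [0.7, -0.7, 0.6]
finger_gap: 0.0852
gripper_force: 0.0
```

```bash
python3 rd.py 3 pics/a2.png
```

```text
t 34.0 pos [478.9 130.7 166.6] yawY 2.029 tilt [ 0. -0.] q6 -1.71 gap 85.3 gf 0.0
F [ 0.14  0.03 -0.15] T [-0.014  0.015 -0.012] Tz [-0.062 -0.002  0.027]
```

View pics/a2.png

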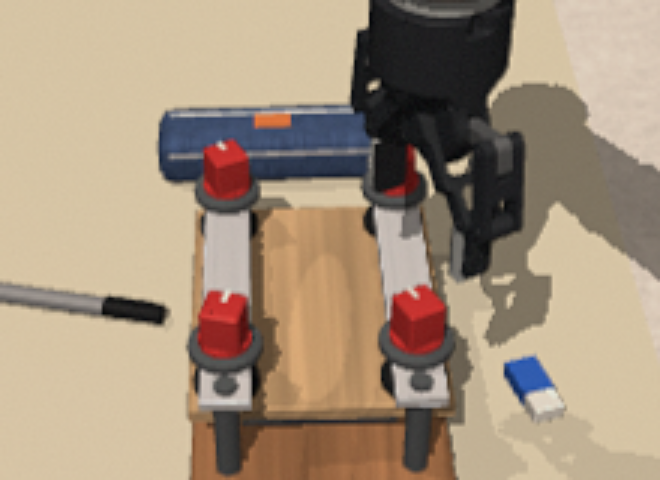

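Request:
play_rows(rows="0.8 0.6 -18 0 0 0 1;0 0 -25 0 0 0 1;0 0 -23 0 0 0 1;0 0 0 0 0 0 0.15;0 0 0 0 0 0 0.15;0 0 0 0 0 0 0.15;0 0 0 0 0 0 0.15;0 0 0 0 0 0 0.15;0 0 0 0 0 0 0.15;0 0 0 0 0 0 0.15")

```text
t: 35.0
ee_pos: [0.4801, 0.1319, 0.1022]
tool_rot: [-0.717, 3.056, -0.0]
contact_force: [-0.6, -2.9, 5.7]
finger_gap: 0.0251
gripper_force: 52.0
```

```bash
python3 rd.py 3
```

```text
Traceback (most recent call last):
  File "rd.py", line 7, in <module>
    if i or n>1: im=arm.grab_frame("side")
                    ~~~~~~~~~~~~~~^^^^^^^^
ValueError: 200 camera calls are used up
```

Request:
play_rows(rows="0 0 0 0 0 -0.06 0.15;0 0 0 0 0 -0.08 0.15;0 0 0 0 0 -0.08 0.15;0 0 0 0 0 -0.08 0.15;0 0 0 0 0 -0.08 0.15;0 0 0 0 0 -0.05 0.15;0 0 0 0 0 0 0.15;0 0 0 0 0 0 0.15")

```text
t: 35.8
ee_pos: [0.4801, 0.1318, 0.1022]
tool_rot: [-0.051, 3.139, -0.0]
contact_force: [0.8, -3.4, 5.7]
finger_gap: 0.0252
gripper_force: 52.5
```

```bash
python3 rd.py 6
```

```text
Traceback (most recent call last):
  File "rd.py", line 7, in <module>
    if i or n>1: im=arm.grab_frame("side")
                    ~~~~~~~~~~~~~~^^^^^^^^
ValueError: 200 camera calls are used up
```

```bash
sed -i 's/^    if i or n>1.*$//' rd.py; python3 rd.py
```

```text
t 35.8 pos [480.1 131.8 102.2] yawY 1.603 tilt [ 0.002 -0.   ] q6 -2.14 gap 25.2 gf 52.5
F [ 0.82 -3.38  5.73] T [-0.937 -0.111  0.313] Tz [0.313]
```

Request:
play_rows(rows="0 0 0 0 0 0 0.15")

```text
t: 35.9
ee_pos: [0.4801, 0.1318, 0.1022]
tool_rot: [-0.051, 3.139, -0.0]
contact_force: [0.7, -3.4, 6.4]
finger_gap: 0.025
gripper_force: 52.5
```

```bash
python3 rd.py|tail -1
```

```text
F [ 0.74 -3.4   6.43] T [-0.887 -0.13   0.307] Tz [0.307]
```

Request:
play_rows(rows="0 0 0 0 0 0 0.15")

```text
t: 36.0
ee_pos: [0.4801, 0.1318, 0.1022]
tool_rot: [-0.051, 3.139, -0.0]
contact_force: [-0.2, -3.2, 5.7]
finger_gap: 0.0254
gripper_force: 52.5
```

```bash
python3 rd.py|tail -1
```

```text
F [-0.17 -3.18  5.71] T [-0.882 -0.123  0.313] Tz [0.313]
```

Request:
play_rows(rows="0 0 0 0 0 0 0.15")

```text
t: 36.1
ee_pos: [0.4801, 0.1319, 0.1022]
tool_rot: [-0.051, 3.139, -0.0]
contact_force: [1.7, -2.9, 6.1]
finger_gap: 0.025
gripper_force: 52.5
```

```bash
python3 rd.py|tail -1
```

```text
F [ 1.71 -2.88  6.05] T [-0.895 -0.091  0.31 ] Tz [0.31]
```

Request:
play_rows(rows="0 -0.5 0 0 0 -0.09 0.15;0 0 0 0 0 -0.08 0.15;0 0 0 0 0 0 0.15;0 0 0 0 0 0 0.15")

```text
t: 36.5
ee_pos: [0.4801, 0.1318, 0.1022]
tool_rot: [0.216, 3.131, 0.001]
contact_force: [0.3, -0.6, 6.7]
finger_gap: 0.0251
gripper_force: 52.6
```

```bash
python3 rd.py
```

```text
t 36.5 pos [480.1 131.8 102.2] yawY 1.433 tilt [0.003 0.001] q6 -2.3 gap 25.1 gf 52.6
F [ 0.35 -0.62  6.68] T [-0.445  0.023  0.289] Tz [0.289]
```

Request:
play_rows(rows="0 0 0 0 0 0 0.15")

```text
t: 36.6
ee_pos: [0.4801, 0.1318, 0.1022]
tool_rot: [0.216, 3.131, 0.001]
contact_force: [-0.4, -1.9, 6.6]
finger_gap: 0.0251
gripper_force: 52.6
```

```bash
python3 rd.py|tail -1
```

```text
F [-0.4  -1.92  6.56] T [-0.451  0.056  0.292] Tz [0.292]
```

Request:
play_rows(rows="0 0 0 0 0 0 0.15")

```text
t: 36.7
ee_pos: [0.4801, 0.1318, 0.1022]
tool_rot: [0.216, 3.131, 0.001]
contact_force: [-1.1, -2.0, 6.1]
finger_gap: 0.0249
gripper_force: 52.6
```

```bash
python3 rd.py|tail -1
```

```text
F [-1.12 -2.04  6.08] T [-0.46   0.074  0.305] Tz [0.305]
```

```bash
cat > yawm.py <<'E'
from fit import *
from scipy.ndimage import map_coordinates as mc
P={'a':(480,133),'b':(599,137.3),'c':(603.2,-21.8),'d':(483.5,-25)}
def load(f):
    im=cv2.imread(f).astype(float)
    if 'side0' in f: return im,1,(0,0)
    return im,3,(230,120)
for f in("side0","d1","b1","a1","c1","a2"):
    im,s,o=load(f"pics/{f}.png");out=[]
    for k,(x,y) in P.items():
        g=np.arange(-22,22.01,.25);X,Y=np.meshgrid(x+g,y+g,indexing='ij')
        uv=proj("side",np.stack([X.ravel()/1e3,Y.ravel()/1e3,np.full(X.size,.126)],1))
        u=(uv[:,0]-o[0]+.5)*s-.5;v=(uv[:,1]-o[1]+.5)*s-.5
        r=[mc(im[...,i],[v,u],order=1,mode='nearest').reshape(X.shape) for i in range(3)]
        red=(r[2]>1.8*r[1]) & (r[2]>90)
        vals=r[2][red]
        if len(vals)<2000: out.append((k,None));continue
        t=cv2.threshold(vals.astype(np.uint8).reshape(-1,1),0,255,cv2.THRESH_OTSU)[0]
        m=((r[2]>t)&(r[2]>1.2*r[1]) ).astype(np.uint8)
        n,l,st,_=cv2.connectedComponentsWithStats(m);j=1+np.argmax(st[1:,4])
        q=np.argwhere(l==j)
        # best-fitting square 26 mm by IoU
        A=(l==j)
        def c(p):
            w=p[2]/10;dx=X-x-p[0];dy=Y-y-p[1];a=np.abs(np.cos(w)*dx+np.sin(w)*dy);b=np.abs(-np.sin(w)*dx+np.cos(w)*dy)
            S=(a<p[3])&(b<p[3]);return 1-(A&S).sum()/(A|S).sum()
        b=min((minimize(c,[*(q.mean(0)*.25-22),w,12.5],method="Nelder-Mead",options=dict(initial_simplex=np.array([*(q.mean(0)*.25-22),w,12.5])+np.vstack([np.zeros(4),np.diag([2,2,3,1])]))) for w in(0,4,8,12)),key=lambda z:z.fun)
        out.append((k,round(b.x[2]/10%(np.pi/2),2),"h",round(b.x[3],1),"e",round(b.fun,2)))
    print(f,*out,sep="\n  ")
E
python3 yawm.py
```

```text
side0
  ('a', np.float64(0.2), 'h', np.float64(12.6), 'e', np.float64(0.17))
  ('b', np.float64(0.62), 'h', np.float64(13.0), 'e', np.float64(0.21))
  ('c', np.float64(0.54), 'h', np.float64(12.2), 'e', np.float64(0.06))
  ('d', np.float64(0.88), 'h', np.float64(13.2), 'e', np.float64(0.15))
d1
  ('a', np.float64(0.21), 'h', np.float64(12.7), 'e', np.float64(0.17))
  ('b', np.float64(0.63), 'h', np.float64(13.1), 'e', np.float64(0.21))
  ('c', np.float64(0.54), 'h', np.float64(12.1), 'e', np.float64(0.06))
  ('d', np.float64(0.98), 'h', np.float64(12.7), 'e', np.float64(0.13))
b1
  ('a', np.float64(0.21), 'h', np.float64(12.8), 'e', np.float64(0.18))
  ('b', np.float64(0.62), 'h', np.float64(13.0), 'e', np.float64(0.21))
  ('c', None)
  ('d', np.float64(0.01), 'h', np.float64(12.3), 'e', np.float64(0.13))
a1
  ('a', np.float64(0.22), 'h', np.float64(12.7), 'e', np.float64(0.17))
  ('b', np.float64(1.41), 'h', np.float64(14.5), 'e', np.float64(0.2))
  ('c', np.float64(0.54), 'h', np.float64(12.1), 'e', np.float64(0.06))
  ('d', np.float64(0.9), 'h', np.float64(5.0), 'e', np.float64(0.43))
c1
  ('a', np.float64(0.48), 'h', np.float64(12.9), 'e', np.float64(0.1))
  ('b', np.float64(1.41), 'h', np.float64(14.5), 'e', np.float64(0.21))
  ('c', np.float64(0.53), 'h', np.float64(12.0), 'e', np.float64(0.15))
  ('d', np.float64(0.01), 'h', np.float64(11.3), 'e', np.float64(0.09))
a2
  ('a', np.float64(0.47), 'h', np.float64(12.8), 'e', np.float64(0.1))
  ('b', np.float64(1.41), 'h', np.float64(14.5), 'e', np.float64(0.2))
  ('c', np.float64(0.49), 'h', np.float64(12.2), 'e', np.float64(0.07))
  ('d', None)
```

Request:
play_rows(rows="0 0 0 0 0 0 0.15;0 0 0 0 0 0 0.15")

```text
t: 36.9
ee_pos: [0.4801, 0.1318, 0.1022]
tool_rot: [0.216, 3.131, 0.001]
contact_force: [-0.4, -2.0, 6.4]
finger_gap: 0.0254
gripper_force: 52.6
```

```bash
python3 rd.py
```

```text
t 36.9 pos [480.1 131.8 102.2] yawY 1.433 tilt [0.003 0.001] q6 -2.3 gap 25.4 gf 52.6
F [-0.4  -2.04  6.38] T [-0.435  0.057  0.347] Tz [0.347]
```

Request:
play_rows(rows="0 0 0 0 0 -0.03 0.15;0 0 0 0 0 0 0.15")

```text
t: 37.1
ee_pos: [0.4801, 0.1318, 0.1022]
tool_rot: [0.263, 3.128, 0.001]
contact_force: [-0.6, -0.5, 5.8]
finger_gap: 0.0249
gripper_force: 52.6
```

```bash
python3 rd.py
```

```text
t 37.1 pos [480.1 131.8 102.2] yawY 1.403 tilt [0.003 0.001] q6 -2.34 gap 24.9 gf 52.6
F [-0.61 -0.47  5.84] T [-0.383  0.076  0.374] Tz [0.374]
```

Request:
play_rows(rows="0 0 0 0 0 0 0.15")

```text
t: 37.2
ee_pos: [0.4801, 0.1318, 0.1023]
tool_rot: [0.263, 3.128, 0.001]
contact_force: [-0.2, -2.0, 6.7]
finger_gap: 0.0254
gripper_force: 52.6
```

```bash
python3 rd.py
```

```text
t 37.2 pos [480.1 131.8 102.3] yawY 1.403 tilt [0.003 0.001] q6 -2.33 gap 25.4 gf 52.6
F [-0.22 -1.95  6.71] T [-0.418  0.113  0.378] Tz [0.378]
```

Request:
play_rows(rows="0 0 0 0 0 0 1;0 0 0 0 0 0 1;0 0 0 0 0 0 1;0 0 35 0 0 0.12 1;0 0 30 0 0 0.14 1;30.6 0.5 0 0 0 0.14 1;30.6 0.5 0 0 0 0.14 1;30.6 0.5 0 0 0 0.14 1;30.6 0.5 0 0 0 0.14 1;0 0 0 0 0 0.14 1;0 0 0 0 0 0.14 1;0 0 0 0 0 0.14 1")

```text
t: 38.4
ee_pos: [0.6015, 0.1333, 0.1648]
tool_rot: [1.608, -2.697, -0.001]
contact_force: [-0.6, 0.5, -0.4]
finger_gap: 0.0856
gripper_force: 0.0
```

Request:
play_rows(rows="0 0 0 0 0 0.14 1;0 0 0 0 0 0.14 1;0 0 0 0 0 0.03 1;0 0 0 0 0 0 1;0 0 0 0 0 0 1")

```text
t: 38.9
ee_pos: [0.6015, 0.1334, 0.1656]
tool_rot: [1.997, -2.425, -0.0]
contact_force: [0.1, -0.3, -0.9]
finger_gap: 0.0852
gripper_force: 0.0
```

```bash
python3 rd.py
```

```text
t 38.9 pos [601.5 133.4 165.6] yawY 2.949 tilt [-0. -0.] q6 -0.67 gap 85.2 gf 0.0
F [ 0.11 -0.32 -0.86] T [-0.016 -0.032 -0.075] Tz [-0.075]
```

Request:
play_rows(rows="0.8 1 -18 0 0 0 1;0 0 -25 0 0 0 1;0 0 -22 0 0 0 1;0 0 0 0 0 0 0.15;0 0 0 0 0 0 0.15;0 0 0 0 0 0 0.15;0 0 0 0 0 0 0.15;0 0 0 0 0 0 0.15;0 0 0 0 0 0 0.15;0 0 0 0 0 0 0.15")

```text
t: 39.9
ee_pos: [0.6003, 0.1346, 0.1023]
tool_rot: [1.998, -2.421, -0.003]
contact_force: [-6.8, 2.3, 6.7]
finger_gap: 0.025
gripper_force: 50.8
```

```bash
python3 rd.py
```

```text
t 39.9 pos [600.3 134.6 102.3] yawY 2.95 tilt [-0.003 -0.   ] q6 -0.67 gap 25.0 gf 50.8
F [-6.79  2.3   6.68] T [ 0.599  2.132 -0.081] Tz [-0.081]
```

Request:
play_rows(rows="0 0 0 0 0 -0.06 0.15;0 0 0 0 0 -0.08 0.15;0 0 0 0 0 -0.08 0.15;0 0 0 0 0 -0.08 0.15;0 0 0 0 0 -0.08 0.15;0 0 0 0 0 -0.05 0.15;0 0 0 0 0 0 0.15;0 0 0 0 0 0 0.15")

```text
t: 40.7
ee_pos: [0.6001, 0.1346, 0.1023]
tool_rot: [1.436, -2.79, -0.002]
contact_force: [-8.5, 3.3, 6.5]
finger_gap: 0.0252
gripper_force: 50.9
```

```bash
python3 rd.py
```

```text
t 40.7 pos [600.1 134.6 102.3] yawY 2.522 tilt [-0.004 -0.   ] q6 -1.1 gap 25.2 gf 50.9
F [-8.49  3.34  6.5 ] T [0.561 2.275 0.224] Tz [0.224]
```

Request:
play_rows(rows="0 0 0 0 0 0 0.15")

```text
t: 40.8
ee_pos: [0.6001, 0.1346, 0.1023]
tool_rot: [1.436, -2.79, -0.002]
contact_force: [-7.7, 2.3, 6.2]
finger_gap: 0.0251
gripper_force: 50.9
```

```bash
python3 rd.py|tail -1
```

```text
F [-7.72  2.28  6.19] T [0.62  2.324 0.215] Tz [0.215]
```

Request:
play_rows(rows="0 0 0 0 0 0 0.15")

```text
t: 40.9
ee_pos: [0.6001, 0.1345, 0.1023]
tool_rot: [1.436, -2.79, -0.002]
contact_force: [-7.7, 2.1, 7.8]
finger_gap: 0.0251
gripper_force: 50.9
```

```bash
python3 rd.py|tail -1
```

```text
F [-7.68  2.07  7.79] T [0.596 2.329 0.243] Tz [0.243]
```

Request:
play_rows(rows="0 0 0 0 0 0 0.15")

```text
t: 41.0
ee_pos: [0.6001, 0.1346, 0.1023]
tool_rot: [1.436, -2.79, -0.002]
contact_force: [-7.5, 2.2, 7.6]
finger_gap: 0.0248
gripper_force: 50.9
```

```bash
python3 rd.py|tail -1
```

```text
F [-7.55  2.2   7.56] T [0.577 2.352 0.185] Tz [0.185]
```

Request:
play_rows(rows="-1.2 0 0 0 0 -0.08 0.15;0 0 0 0 0 -0.08 0.15;0 0 0 0 0 -0.08 0.15;0 0 0 0 0 -0.09 0.15;0 0 0 0 0 0 0.15;0 0 0 0 0 0 0.15")

```text
t: 41.6
ee_pos: [0.6, 0.1346, 0.1024]
tool_rot: [0.96, -2.99, -0.0]
contact_force: [-5.6, 1.1, 4.9]
finger_gap: 0.0249
gripper_force: 50.7
```

```bash
python3 rd.py
```

```text
t 41.6 pos [600.  134.6 102.4] yawY 2.192 tilt [-0.001 -0.   ] q6 -1.43 gap 24.9 gf 50.7
F [-5.58  1.09  4.93] T [0.383 1.641 0.287] Tz [0.287]
```

Request:
play_rows(rows="0 0 0 0 0 0 0.15")

```text
t: 41.7
ee_pos: [0.6, 0.1346, 0.1024]
tool_rot: [0.96, -2.99, -0.0]
contact_force: [-5.3, 0.8, 4.6]
finger_gap: 0.0249
gripper_force: 50.7
```

```bash
python3 rd.py|tail -1
```

```text
F [-5.3   0.77  4.63] T [0.38  1.611 0.358] Tz [0.358]
```

Request:
play_rows(rows="0 0 0 0 0 0 0.15")

```text
t: 41.8
ee_pos: [0.6, 0.1346, 0.1023]
tool_rot: [0.96, -2.99, -0.0]
contact_force: [-5.5, 2.0, 5.3]
finger_gap: 0.025
gripper_force: 50.7
```

```bash
python3 rd.py|tail -1
```

```text
F [-5.51  1.98  5.33] T [0.364 1.656 0.281] Tz [0.281]
```

Request:
play_rows(rows="0 0 0 0 0 0 0.15")

```text
t: 41.9
ee_pos: [0.6, 0.1346, 0.1024]
tool_rot: [0.96, -2.99, -0.001]
contact_force: [-5.2, 2.1, 5.4]
finger_gap: 0.025
gripper_force: 50.7
```

```bash
python3 rd.py|tail -1
```

```text
F [-5.24  2.07  5.39] T [0.337 1.589 0.313] Tz [0.313]
```

Request:
play_rows(rows="-0.8 0 0 0 0 -0.08 0.15;0 0 0 0 0 -0.07 0.15;0 0 0 0 0 0 0.15;0 0 0 0 0 0 0.15")

```text
t: 42.3
ee_pos: [0.5999, 0.1347, 0.1023]
tool_rot: [0.736, -3.054, -0.0]
contact_force: [-4.9, 1.6, 6.4]
finger_gap: 0.0252
gripper_force: 50.8
```

```bash
python3 rd.py
```

```text
t 42.3 pos [599.9 134.7 102.3] yawY 2.044 tilt [-0.  0.] q6 -1.58 gap 25.2 gf 50.8
F [-4.9   1.58  6.36] T [0.305 1.505 0.408] Tz [0.408]
```

Request:
play_rows(rows="0 0 0 0 0 0 0.15")

```text
t: 42.4
ee_pos: [0.5999, 0.1346, 0.1023]
tool_rot: [0.736, -3.054, -0.0]
contact_force: [-4.6, 1.5, 6.5]
finger_gap: 0.0249
gripper_force: 50.8
```

```bash
python3 rd.py|tail -1
```

```text
F [-4.61  1.5   6.53] T [0.361 1.546 0.415] Tz [0.415]
```

Request:
play_rows(rows="0 0 0 0 0 0 0.15")

```text
t: 42.5
ee_pos: [0.5999, 0.1346, 0.1024]
tool_rot: [0.736, -3.054, -0.0]
contact_force: [-4.9, 2.2, 6.4]
finger_gap: 0.025
gripper_force: 50.8
```

```bash
python3 rd.py|tail -1
```

```text
F [-4.95  2.2   6.36] T [0.419 1.47  0.361] Tz [0.361]
```

Request:
play_rows(rows="0 0 0 0 0 0 0.15")

```text
t: 42.6
ee_pos: [0.5999, 0.1347, 0.1024]
tool_rot: [0.736, -3.054, -0.0]
contact_force: [-5.0, 0.9, 6.7]
finger_gap: 0.025
gripper_force: 50.8
```

```bash
python3 rd.py|tail -1
```

```text
F [-4.96  0.88  6.7 ] T [0.385 1.559 0.373] Tz [0.373]
```

Request:
play_rows(rows="0 0 0 0 0 0 1;0 0 0 0 0 0 1;0 0 0 0 0 0 1;0 0 33 0 0 0 1;0 0 33 0 0 -0.03 1;-23 -32.5 0 0 0 -0.09 1;-23 -32.5 0 0 0 -0.09 1;-23 -32.5 0 0 0 -0.09 1;-23 -32.5 0 0 0 -0.09 1;-23 -32.5 0 0 0 -0.09 1;0 0 0 0 0 0 1;0 0 0 0 0 0 1")

```text
t: 43.8
ee_pos: [0.4855, -0.0289, 0.1672]
tool_rot: [0.017, 3.14, 0.0]
contact_force: [-0.6, -0.4, -0.5]
finger_gap: 0.0855
gripper_force: 0.0
```

```bash
python3 rd.py
```

```text
t 43.8 pos [485.5 -28.9 167.2] yawY 1.56 tilt [0.002 0.   ] q6 -1.86 gap 85.5 gf 0.0
F [-0.62 -0.44 -0.49] T [ 0.039 -0.055  0.026] Tz [0.026]
```

Request:
play_rows(rows="0.6 0.4 -18 0 0 0 1;0 0 -25 0 0 0 1;0 0 -23 0 0 0 1;0 0 0 0 0 0 0.15;0 0 0 0 0 0 0.15;0 0 0 0 0 0 0.15;0 0 0 0 0 0 0.15;0 0 0 0 0 0 0.15;0 0 0 0 0 0 0.15;0 0 0 0 0 0 0.15")

```text
t: 44.8
ee_pos: [0.4868, -0.0281, 0.1023]
tool_rot: [0.015, 3.139, -0.0]
contact_force: [-0.8, -2.5, 6.6]
finger_gap: 0.0249
gripper_force: 51.8
```

```bash
python3 rd.py
```

```text
t 44.8 pos [486.8 -28.1 102.3] yawY 1.561 tilt [ 0.003 -0.   ] q6 -1.86 gap 24.9 gf 51.8
F [-0.75 -2.47  6.63] T [-0.776  0.181  0.07 ] Tz [0.07]
```

Request:
play_rows(rows="0 0 0 0 0 -0.06 0.15;0 0 0 0 0 -0.08 0.15;0 0 0 0 0 -0.08 0.15;0 0 0 0 0 -0.08 0.15;0 0 0 0 0 -0.08 0.15;0 0 0 0 0 -0.05 0.15;0 0 0 0 0 0 0.15;0 0 0 0 0 0 0.15")

```text
t: 45.6
ee_pos: [0.4866, -0.029, 0.1023]
tool_rot: [0.682, 3.064, -0.002]
contact_force: [-0.8, -6.6, 5.0]
finger_gap: 0.0248
gripper_force: 52.1
```

```bash
python3 rd.py
```

```text
t 45.6 pos [486.6 -29.  102.3] yawY 1.133 tilt [ 0.002 -0.002] q6 -2.29 gap 24.8 gf 52.1
F [-0.82 -6.59  4.97] T [-1.936  0.077  0.229] Tz [0.229]
```

Request:
play_rows(rows="0 0 0 0 0 0 0.15")

```text
t: 45.7
ee_pos: [0.4866, -0.029, 0.1023]
tool_rot: [0.682, 3.064, -0.002]
contact_force: [-0.5, -7.1, 6.0]
finger_gap: 0.0252
gripper_force: 52.1
```

```bash
python3 rd.py|tail -1
```

```text
F [-0.47 -7.12  5.96] T [-1.967 -0.012  0.316] Tz [0.316]
```

Request:
play_rows(rows="0 0 0 0 0 0 0.15")

```text
t: 45.8
ee_pos: [0.4866, -0.029, 0.1023]
tool_rot: [0.682, 3.064, -0.002]
contact_force: [0.2, -7.1, 5.5]
finger_gap: 0.0254
gripper_force: 52.1
```

```bash
python3 rd.py|tail -1
```

```text
F [ 0.17 -7.06  5.51] T [-1.914  0.048  0.292] Tz [0.292]
```

Request:
play_rows(rows="0 0 0 0 0 0 0.15")

```text
t: 45.9
ee_pos: [0.4866, -0.0289, 0.1023]
tool_rot: [0.682, 3.064, -0.002]
contact_force: [-0.6, -7.1, 6.2]
finger_gap: 0.0251
gripper_force: 52.1
```

```bash
python3 rd.py|tail -1
```

```text
F [-0.61 -7.1   6.25] T [-1.998  0.046  0.27 ] Tz [0.27]
```

Request:
play_rows(rows="0 -1 0 0 0 -0.07 0.15;0 0 0 0 0 -0.07 0.15;0 0 0 0 0 -0.06 0.15;0 0 0 0 0 -0.05 0.15;0 0 0 0 0 0 0.15;0 0 0 0 0 0 0.15")

```text
t: 46.5
ee_pos: [0.4864, -0.0295, 0.1023]
tool_rot: [1.059, 2.956, -0.001]
contact_force: [-1.7, -4.1, 6.6]
finger_gap: 0.0249
gripper_force: 52.2
```

```bash
python3 rd.py
```

```text
t 46.5 pos [486.4 -29.5 102.3] yawY 0.883 tilt [ 0.001 -0.001] q6 -2.54 gap 24.9 gf 52.2
F [-1.66 -4.12  6.58] T [-1.289  0.391  0.38 ] Tz [0.38]
```

Request:
play_rows(rows="0 0 0 0 0 0 0.15")

```text
t: 46.6
ee_pos: [0.4864, -0.0296, 0.1023]
tool_rot: [1.059, 2.956, -0.001]
contact_force: [-0.4, -4.8, 6.2]
finger_gap: 0.0249
gripper_force: 52.2
```

```bash
python3 rd.py|tail -1
```

```text
F [-0.43 -4.8   6.23] T [-1.286  0.444  0.323] Tz [0.323]
```

Request:
play_rows(rows="0 0 0 0 0 0 0.15")

```text
t: 46.7
ee_pos: [0.4864, -0.0295, 0.1023]
tool_rot: [1.059, 2.956, -0.001]
contact_force: [-2.1, -4.7, 6.4]
finger_gap: 0.0251
gripper_force: 52.2
```

```bash
python3 rd.py|tail -1
```

```text
F [-2.13 -4.67  6.39] T [-1.238  0.447  0.313] Tz [0.313]
```

Request:
play_rows(rows="0 0 0 0 0 0 0.15")

```text
t: 46.8
ee_pos: [0.4864, -0.0296, 0.1023]
tool_rot: [1.059, 2.956, -0.001]
contact_force: [-1.1, -3.5, 6.8]
finger_gap: 0.0255
gripper_force: 52.2
```

```bash
python3 rd.py|tail -1
```

```text
F [-1.11 -3.52  6.83] T [-1.322  0.417  0.342] Tz [0.342]
```

Request:
play_rows(rows="0 0 0 0 0 0 1;0 0 0 0 0 0 1;0 0 0 0 0 0 1;0 0 0 0 0 0 1;0 0 30 0 0 0 1;0 0 40 0 0 0 1;0 0 40 0 0 0 1;0 0 0 0 0 0 1;0 0 0 0 0 0 1;0 0 0 0 0 0 1")

```text
t: 47.8
ee_pos: [0.485, -0.0287, 0.2095]
tool_rot: [-1.062, -2.954, 0.001]
contact_force: [-0.5, 0.8, 0.3]
finger_gap: 0.0853
gripper_force: 0.0
```

```bash
python3 rd.py; python3 -c "
from plant import arm
print(arm.finish_job())"
```

```text
t 47.8 pos [485.  -28.7 209.5] yawY 0.881 tilt [-0.003 -0.   ] q6 -2.54 gap 85.3 gf 0.0
F [-0.48  0.8   0.28] T [-0.034  0.013  0.009] Tz [0.009]
the job is handed in; nothing more can be done
None
```

I tightened all four knobs crosswise: snug in the order d, b, a, c, then firm in the order c, a, b, d, reading about 0.34–0.39 N·m each as I finished it. I then let go and handed in at 47.8 s; no verdict came back, and I didn't re-check a and c after b and d eased them.

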